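# Vent the dry box

## Task

The dry box that stores the spare compressor wheel has just been loaded with a fresh filter cassette: push its drawer fully home first. Then take the lid by its bridge handle, pull it straight up until the sticky seal lets go, and keep holding it level and still over the box about 15 mm above its seat so that the box can vent: finish while holding it there. Crack the lid open gently, never lifting it more than 4 cm, and leave the small parts lying around alone.

Things in the scene. Friction and masses are not known exactly. Their poses are not given: they have to be found in the camera images.
- dry_box: Grey metal storage box fixed to the bench, 110 mm deep (its x), 150 mm wide (its y), 90 mm high. Origin at the centre of its underside on the worktop, z up; its front with the drawer faces its own -x, roughly toward the robot. Its open mouth is closed by the lid, whose seat is the rim at z = 90 mm. A lip seal inside the rim grips the lid.
- drawer (a joint): Shallow drawer in the lower part of the box's front: 0 is fully home (against its stop), positive is metres pulled out along the box's -x (up to 0.042). It slides with about 1.5 N of friction. A round bar pull, 10 mm thick and 100 mm long across the front, stands 40 mm in front of the drawer's face, 22 mm above the worktop.
- drawer_bar (a point): Centre of the drawer's bar pull, which runs along the box's y, 22 mm above the worktop. With the drawer home it lies at x = -106 mm in the box's frame (box outer front at x = -55 mm). The drawer can be shut by pushing on the bar toward the box's +x with closed fingertips from above.
- lid: Loose grey lid of the box, plate 118 x 158 x 7 mm, 0.2 to 0.3 kg, with the same axes as the box when seated. Origin at the centre of the plate's underside, which lies on the rim at z = 90 mm in the box's frame when seated. A plug 13 mm deep below it sits in the mouth; the seal holds it with a peak of about 15 to 20 N straight up within the first 1 to 2 mm, then lets go suddenly; from 8 mm upward it is free of the seal.
- lid_grip (a point): Centre of the lid's bridge handle: a black bar 66 mm long along the lid's x, 14 mm wide (y) and 14 mm high, its centre 38 mm above the plate's underside, 31 mm above the plate's top; free space of 24 mm below it, on posts at its two ends. Seated it is at z = 128 mm in the box's frame. Grip it across y, from above.
- hose_fitting: Small brass hose fitting lying beside the box on its -y side; a bystander, not to be disturbed. Origin at its underside's centre.
- port_cap: Black plastic port cap, 30 mm across, 14 mm high, beside the box on its -y side; a bystander, not to be disturbed. Origin at its underside's centre.
- small_hex_key: Small black hex key, 88 mm, lying flat beside the box on its +y side; a bystander, not to be disturbed. Origin at its underside's centre.
- grey_cap: Grey plastic port cap, 24 mm across, in front of the test stand; a bystander, not to be disturbed. Origin at its underside's centre.
- hose_fitting_2: Brass hose fitting, 40 mm, in front of the test stand; a bystander, not to be disturbed. Origin at its underside's centre.
- spare_bolt: Hex bolt, 41 mm, on the right of the worktop; a bystander, not to be disturbed. Origin at its underside's centre.

How it is judged (in metres and radians):
On the way, in this order (a step that is already met when the one before it is completed fails the run):
1. the drawer is pushed home (within 4 mm) while the lid is still seated (value of joint drawer below 0.004 m and z of lid_grip in the frame of dry_box below 0.132 m), for 0.2 s.
2. the lid is broken free of the seal and held by the fingers, clear of the box (z of lid_grip in the frame of dry_box above 0.136 m and contact force between the fingers and lid above 0.5 N), for 0.2 s.
At the end, for the whole second after the job is handed in: The drawer is home (within 5 mm). The lid is held in the fingers, still (under 20 mm/s) and level (within 0.12 rad), 8 to 24 mm above its seat and within 20 mm sideways of it, not touching the box (all of step 2 and value of joint drawer below 0.005 m and z of lid_grip in the frame of dry_box below 0.152 m and x of lid_grip in the frame of dry_box between -0.02 and 0.02 m and y of lid_grip in the frame of dry_box between -0.02 and 0.02 m and angle between lid's own z axis and vertical below 0.12 rad and contact force between lid and dry_box below 0.3 N and linear speed of lid below 0.02 m/s); the arm keeps its last pose, push and grip.
It fails at once if the lid is lifted more than 50 mm off its seat (z of lid_grip in the frame of dry_box above 0.178 m).
It fails at once if the lid is opened while the drawer is still out (z of lid_grip in the frame of dry_box above 0.136 m and value of joint drawer above 0.008 m).
It fails at once if one of the small parts lying around is moved more than 20 mm (distance of any of hose_fitting, port_cap, small_hex_key, grey_cap, hose_fitting_2, spare_bolt from where it was at the start of the episode above 0.02 m).
It also fails if it takes over 53 s, if anything falls off the work surface, if the arm or the gripper's body presses on something with over 40 N, if the wrist force passes 120 N, or if a joint passes its speed limit or range.

## Robot

A 6-joint arm with a two-finger parallel gripper is mounted at the origin on a cart in front of the work surface, level with it; the furniture and walls round the work are solid. World frame = base frame: x ahead of the robot, y to its left, z up, the work surface at z = 0. Lengths are in mm, angles in rad, forces in N, time in s.
With the tool pointing down it reaches from about 300 to 775 mm from the base axis. Payload 14.6 kg.
Tool frame: the origin (TCP) lies at the very end of the fingers, on their centre line; the grasp point (between the pads) lies 19 mm behind it; z points along the fingers, y is the line along which they close (so a half turn about z gives the same grasp; the last joint's range is limited). The gripper opens to 94 mm and grips with 3 to 60 N. Pads are 16 mm wide; open, the fingers measure 119 mm over their backs; the gripper's body (75 mm by 177 mm) begins 78 mm behind the grasp point.
Start: joints at [1.277, 0.3, 1.521, -0, 1.321, -0.067], TCP at [123.671, 535.905, 205.446] pointing down, gripper open.
Joint ranges: [-3.03, 3.03], [-0.79, 2.21], [0.23, 2.52], [-1.04, 4.18], [0, 3.07], [-2.55, 2.55]. Speed limits (rad/s): [2.22, 2.22, 2.57, 3.14, 3.14, 3.14].

## Interface

Orientations are given as [roll, pitch, yaw] about the fixed x, y, z axes, in that order (R = Rz(yaw) Ry(pitch) Rx(roll)).
In Python, from cell import manip, camera, get_calibration gives the robot as it stands. The module is installed in compiled form; this text tells all that it offers.
- The arm moves only by the tool jog_arm, never from a script. Its argument "plan" is one flat list of numbers, 6 for each row, row after row: the shift along the world's x, y, z in m, then the turn, a rotation vector about the world's x, y, z in degrees. A call has 1 to 20 rows; each row is the pose to reach, as a shift and turn from the pose commanded when the call began; what a row does not reach only later rows make up. A row lasts 1/10 s, in which the tool goes at most 50 mm and 8.59 degrees, less where a joint would pass 70% of its speed; a pose out of reach is approached as far as the arm can. A call with a gripper value outside its range is refused whole. "claw" is the finger opening in m, from 0 to 0.094, set as the call begins (left out, the last holds). The fingers move at their own pace and stop on an object; "force" is the grip in N (left out, the last holds). Time passes only in rows, so rows that repeat a pose let the fingers close. It gives the time, the measured TCP pose, the force, the opening and the grip force at its end, in the units of the state.
- manip.read_state(): the state, without advancing time (a new reading comes with each control period).
- camera(name): name is "side" or "top"; returns (picture, depth): 384x512x3 uint8, red, green, blue; 384x512 float32, mm along the optical axis (not along the pixel's ray), 0 where there is no reading.
- get_calibration(name): a dict with "fx", "fy", "cx", "cy" (pixels), "origin" and "attitude" of the camera in the world. Camera axes: x right, y down, z forward; pixel columns grow to the right and rows downward; lengths in mm; the calibration is good to about 2 mm. A picture is of the moment at which its call begins. get_calibration takes no time and is no camera call.
- manip.sign_off(): hands the job in; it is judged then, once.
The state is a dict: "clock": time; "joints": joint angles; "qd": joint speeds; "effort": joint torques, N m; "eef_pos": TCP position; "eef_rot": TCP orientation; "wrist_force": force on the tool from outside, world axes, zero at the start; "moment": the same for the moment, N m; "finger_gap": finger opening in mm; "finger_force": force on a finger pad.
Only numpy, scipy, OpenCV 4.12 (cv2) and the standard library are available. Lean on these libraries where they do the work, as an engineer would, in place of code of your own. Each camera call takes 0.05 s, during which the arm holds its last target. There are 200 camera calls.

## Working session

There is one attempt and no reset: what is moved stays moved. The work goes in short steps, Python scripts to look and compute and a tool call to move; the robot and the scene stay as the last step left them, time stands still between calls to the robot, and variables do not carry over. Pictures are saved under pics/ and viewed, at most 10 in all, crops included, and the job is handed in when it is done.

Besides the shell and the picture viewer there is one more tool, called after "Call:" as name(argument=value, ...) on one line, values as JSON. jog_arm: Moves the arm, as the interface text tells. Its arguments: {"type":"object","properties":{"plan":{"type":"array"},"claw":{"type":"number"},"force":{"type":"number"}},"required":["plan"]}

```bash
mkdir -p pics; cat > h.py <<'E'
import numpy as np, cv2
from cell import manip, camera, get_calibration
from scipy.spatial.transform import Rotation as R
def rot(a):
    a=np.array(a,float)
    return a if a.shape==(3,3) else (R.from_quat(a).as_matrix() if a.size==4 else R.from_euler('xyz',a).as_matrix())
def cloud(name):
    c=get_calibration(name); p,d=camera(name)
    v,u=np.mgrid[:384,:512]
    P=np.stack([(u-c['cx'])/c['fx']*d,(v-c['cy'])/c['fy']*d,d],-1)@rot(c['attitude']).T+np.array(c['origin'])
    P[d==0]=np.nan
    return p,d,P
E
python3 - <<'E'
from h import *
for n in ('top','side'):
    print(get_calibration(n)); p,d,P=cloud(n); cv2.imwrite(f'pics/{n}0.png',p[...,::-1]); np.save(n+'0.npy',P); print((d==0).mean())
print(manip.read_state())
E
```

```text
{'fx': 380.7486992012572, 'fy': 380.7486992012572, 'cx': 252.84091704099964, 'cy': 187.16710485511277, 'origin': array([ 285.7548658 ,   86.71991838, 1476.44803753]), 'attitude': array([-2.96482009, -0.01417113, -1.55930178])}
0.10699462890625
{'fx': 478.79623794157686, 'fy': 478.79623794157686, 'cx': 256.10147219759256, 'cy': 192.45203006502314, 'origin': array([ 418.25138441, -758.34373498, 1159.43867676]), 'attitude': array([-2.44599081, -0.00531881, -0.13001869])}
0.032709757486979164
{'clock': 0.1, 'joints': array([ 1.27740011e+00,  3.00410493e-01,  1.52154369e+00, -2.27407268e-05,
        1.32069525e+00, -6.66155583e-02]), 'qd': array([ 0.00140116, -0.00175515, -0.00058175,  0.00109356,  0.00135464,
       -0.00027148]), 'effort': array([ 9.89035543e-04, -5.32646155e+01, -3.53284585e+01,  7.08652614e-02,
        2.35047791e-02, -2.40534393e-05]), 'eef_pos': array([123.60882051, 535.67787716, 204.93539202]), 'eef_rot': array([-3.14053676e+00, -4.83670328e-05,  2.91481761e+00]), 'wrist_force': array([-0.03527106, -0.12566646,  0.11371489]), 'moment': array([ 0.00486595, -0.01949458, -0.0419176 ]), 'finger_force': 0.0, 'finger_gap': 93.68986756241603}
```

View pics/top0.png

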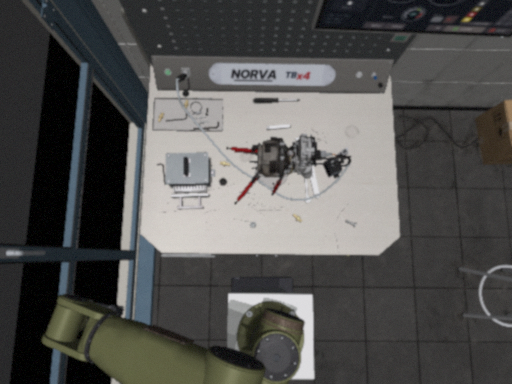

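View pics/side0.png

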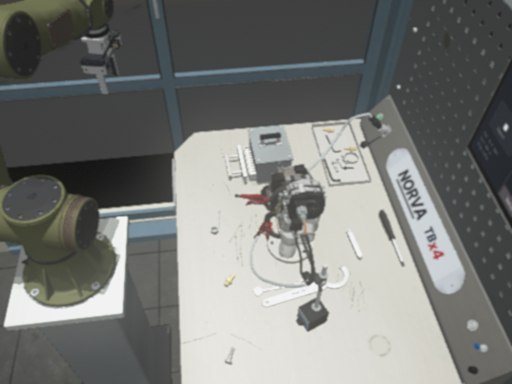

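The top view shows the box lid at about (188,168), with its dark handle at its centre and the drawer bar at about (188,205). The caps and fittings lie to the right, around (223,181). In the side view the box is at (270,150) and the drawer bar is at its left, around (235,165).

```bash
python3 - <<'E'
from h import *
for n,roi in (('top',(140,215,150,230)),('side',(115,195,215,300))):
    P=np.load(n+'0.npy'); img=cv2.imread(f'pics/{n}0.png')
    a,b,c,d=roi; Q=P[a:b,c:d].reshape(-1,3); g=img[a:b,c:d].reshape(-1,3).max(1)
    ok=np.isfinite(Q[:,2]); Q=Q[ok]; g=g[ok]
    print(n,'table z',np.median(Q[Q[:,2]<15][:,2]))
    L=Q[(Q[:,2]>88)&(Q[:,2]<106)]
    r=cv2.minAreaRect(L[:,:2].astype(np.float32)); print('lid',len(L),np.median(L[:,2]),r)
    H=Q[(Q[:,2]>120)&(Q[:,2]<150)]
    if len(H)>3: print('handle',len(H),H.mean(0),np.median(H[:,2]),cv2.minAreaRect(H[:,:2].astype(np.float32)))
    B=Q[(Q[:,2]>15)&(Q[:,2]<35)]; print('low',len(B),cv2.minAreaRect(B[:,:2].astype(np.float32)))
    print(np.histogram(B[:,0],bins=np.arange(260,480,10)))
    # colour handle ray-cast: dark pixels
    cal=get_calibration(n); m=np.zeros(img.shape[:2],np.uint8)
    if n=='top': m[155:182,180:196]=(img[155:182,180:196].max(2)<70)
    else: m[125:145,255:285]=(img[125:145,255:285].max(2)<70)
    v,u=np.nonzero(m); ray=np.stack([(u-cal['cx'])/cal['fx'],(v-cal['cy'])/cal['fy'],np.ones(len(u))],-1)@rot(cal['attitude']).T
    o=np.array(cal['origin']); X=o+ray*((133-o[2])/ray[:,2])[:,None]
    print('dark handle',len(u),X.mean(0),cv2.minAreaRect(X[:,:2].astype(np.float32)))
    cv2.imwrite(f'pics/{n}c.png',cv2.resize(img[a-10:b+10,c-10:d+20],None,fx=6,fy=6,interpolation=cv2.INTER_CUBIC)[:600,:800])
E
```

```text
top table z -0.2314221947938222
lid 1253 96.56656738942843 ((600.8475341796875, 318.3603210449219), (119.4679183959961, 157.11447143554688), 2.299757719039917)
handle 82 [607.0587053  303.10890434 132.67310305] 132.86516743359027 ((642.3037109375, 254.7363739013672), (59.24525451660156, 191.479736328125), 33.36172866821289)
low 400 ((552.7651977539062, 264.055419921875), (138.53677368164062, 263.28802490234375), 38.65144729614258)
(array([ 0,  0,  0,  0,  0,  0,  0,  0,  0,  0,  0,  0,  0,  0,  0,  0,  0,
        0,  0,  1, 74]), array([260, 270, 280, 290, 300, 310, 320, 330, 340, 350, 360, 370, 380,
       390, 400, 410, 420, 430, 440, 450, 460, 470]))
dark handle 62 [600.24273475 314.52608063 133.        ] ((600.3190307617188, 314.5133056640625), (59.40993881225586, 10.833712577819824), 2.475294589996338)
side table z -0.7414764739844486
lid 1230 97.58581618342498 ((595.9721069335938, 253.104736328125), (310.0218505859375, 147.9129180908203), 78.79191589355469)
handle 131 [602.10490175 293.90395829 132.03646951] 132.92349390221057 ((567.941650390625, 209.22439575195312), (269.51995849609375, 61.37843322753906), 69.1550064086914)
low 458 ((528.7717895507812, 275.92059326171875), (116.67312622070312, 196.29747009277344), 21.60666847229004)
(array([ 0,  0,  0,  0,  0,  0,  0,  0,  0,  0,  0,  0,  0,  0,  0,  0,  0,
        0,  0,  0, 18]), array([260, 270, 280, 290, 300, 310, 320, 330, 340, 350, 360, 370, 380,
       390, 400, 410, 420, 430, 440, 450, 460, 470]))
dark handle 36 [607.80201942 311.52401181 133.        ] ((607.1123657226562, 311.4105529785156), (52.394325256347656, 9.341371536254883), 3.043372392654419)
```

View pics/topc.png

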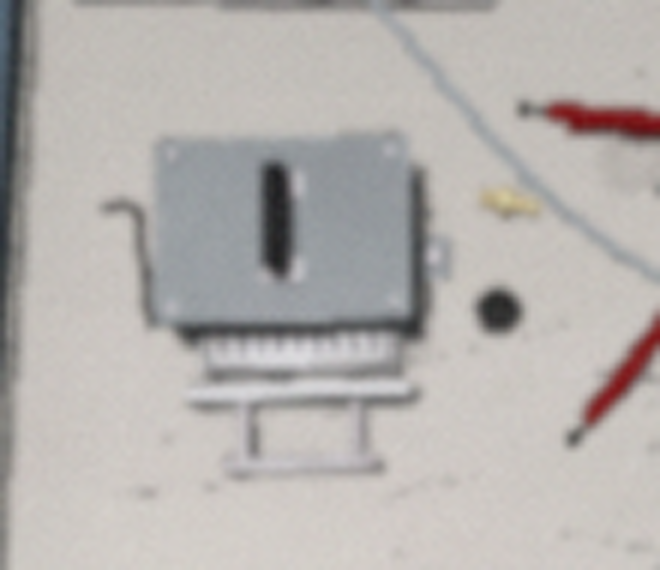

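View pics/sidec.png

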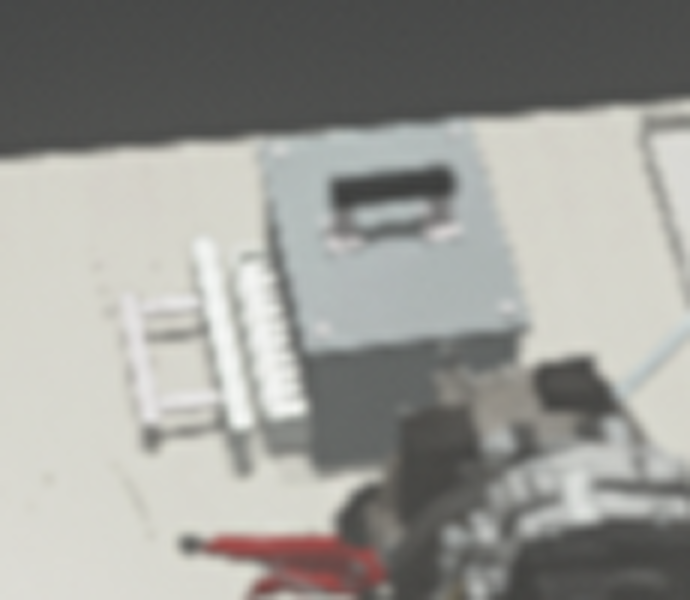

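The top crop shows the lid square with its dark handle, the extended drawer with its white cassette, and the bar at the bottom, around full-image pixel (191,207). A hex key sits tight against the +y side, with the fitting and black cap on the -y side. The side crop agrees.

```bash
python3 - <<'E'
from h import *
def rays(n,u,v,z):
    cal=get_calibration(n); r=np.stack([(u-cal['cx'])/cal['fx'],(v-cal['cy'])/cal['fy'],np.ones(len(u))],-1)@rot(cal['attitude']).T
    o=np.array(cal['origin']); return o+r*((z-o[2])/r[:,2])[:,None]
for n in ('top','side'):
    P=np.load(n+'0.npy'); img=cv2.imread(f'pics/{n}0.png')
    near=(abs(P[...,0]-601)<70)&(abs(P[...,1]-316)<90)
    for nm,lo,hi in (('handle',126,142),('lid',90,105)):
        m=near&(P[...,2]>lo)&(P[...,2]<hi)
        if nm=='handle': m&=(abs(P[...,1]-316)<30)&(abs(P[...,0]-601)<50)
        v,u=np.nonzero(m); X=P[m]; Y=rays(n,u,v,135 if nm=='handle' else 97)
        print(n,nm,len(u),X.mean(0).round(1),cv2.minAreaRect(Y[:,:2].astype(np.float32)))
    m=(P[...,0]>400)&(P[...,0]<480)&(abs(P[...,1]-316)<75)&(P[...,2]>14)&(P[...,2]<40)
    print('bar pts',m.sum(), np.nanmedian(P[m],0))
    # bar brightness: local
    v,u=np.nonzero(m)
    Y=rays(n,u,v,27); X=P[m]
    print('xhist',np.histogram(Y[:,0],bins=np.arange(400,490,5)))
    lo=Y[Y[:,0]<np.percentile(Y[:,0],2)+12]; print('bar',len(lo),cv2.minAreaRect(lo[:,:2].astype(np.float32)),np.polyfit(lo[:,1],lo[:,0],1))
E
```

```text
top handle 72 [600.9 317.9 133.8] ((599.825439453125, 317.8076477050781), (66.71917724609375, 10.82728385925293), 2.42269229888916)
top lid 1243 [599.5 317.9  96.7] ((600.3040161132812, 318.7760009765625), (118.06761932373047, 156.00152587890625), 1.8695740699768066)
bar pts 86 [464.97449843 310.18634101  25.59976319]
xhist (array([ 0,  0,  0,  0,  0,  0,  0,  0,  0,  0,  0,  0, 48, 27,  4,  6,  1]), array([400, 405, 410, 415, 420, 425, 430, 435, 440, 445, 450, 455, 460,
       465, 470, 475, 480, 485]))
bar 77 ((466.4434509277344, 310.4125061035156), (11.54366397857666, 95.35255432128906), 0.7582285404205322) [-1.19204986e-02  4.68368071e+02]
side handle 105 [608.1 313.3 133.3] ((607.9933471679688, 310.5952453613281), (65.3597640991211, 23.48050880432129), 2.0115787982940674)
side lid 1210 [608.  306.8  97.7] ((608.6255493164062, 313.8551330566406), (118.51081848144531, 163.3498077392578), 2.3246378898620605)
bar pts 70 [472.4827842  307.62694059  25.57506702]
xhist (array([ 0,  0,  0,  0,  0,  0,  0,  0,  0,  0,  0,  0,  0, 18, 35, 17,  0]), array([400, 405, 410, 415, 420, 425, 430, 435, 440, 445, 450, 455, 460,
       465, 470, 475, 480, 485]))
bar 69 ((473.2550048828125, 305.6390380859375), (11.887239456176758, 99.22240447998047), 1.7121014595031738) [-4.21350797e-02  4.85328146e+02]
```

Call:
jog_arm(plan=[0.01,-0.007,0,0,0,0.5,0.03,-0.022,0,0,0,1.5,0.06,-0.043,0,0,0,3,0.09,-0.065,0,0,0,4.5,0.12,-0.086,0,0,0,6,0.15,-0.108,0,0,0,7.5,0.18,-0.13,0,0,0,9,0.21,-0.151,-0.01,0,0,10.5,0.24,-0.173,-0.02,0,0,12,0.27,-0.194,-0.03,0,0,13.5,0.295,-0.212,-0.04,0,0,14.5,0.31,-0.222,-0.05,0,0,15,0.316,-0.227,-0.055,0,0,15.3,0.316,-0.227,-0.055,0,0,15.3,0.316,-0.227,-0.055,0,0,15.3], claw=0)

```text
clock: 1.6
eef_pos: [439.2, 309.4, 150.7]
eef_rot: [3.141, 0.0, -3.101]
wrist_force: [-1.0, 0.6, -0.0]
finger_gap: 0.5
finger_force: 0.0
```

```bash
python3 - <<'E'
from h import *
s=manip.read_state(); print(s)
e=s['eef_pos']
for n in ('top','side'):
    p,d,P=cloud(n); cv2.imwrite(f'pics/{n}1.png',p[...,::-1]); np.save(n+'1.npy',P)
    m=(abs(P[...,0]-e[0])<60)&(abs(P[...,1]-e[1])<60)&(P[...,2]>e[2]-25)&(P[...,2]<e[2]+80)
    X=P[m]; print(n,len(X),X.min(0) if len(X) else 0,X.max(0) if len(X) else 0)
    for z0 in range(-20,80,10):
        Y=X[(X[:,2]>e[2]+z0)&(X[:,2]<=e[2]+z0+10)]
        if len(Y): print(z0,len(Y),(Y.min(0)-e).round(1),(Y.max(0)-e).round(1))
p=cv2.imread('pics/side1.png')[90:240,150:350]; cv2.imwrite('pics/side1c.png',cv2.resize(p,None,fx=4,fy=4,interpolation=cv2.INTER_CUBIC))
E
```

```text
{'clock': 1.6, 'joints': array([ 5.45533684e-01,  3.22902533e-01,  1.62327973e+00,  1.44180495e-04,
        1.19533583e+00, -1.06576225e+00]), 'qd': array([ 0.01195372, -0.00954607, -0.00291515, -0.00032335,  0.00082034,
       -0.00096128]), 'effort': array([-1.01294149e+00, -5.15871763e+01, -3.30611157e+01, -1.22330873e-02,
        3.81074776e-02, -5.75716817e-02]), 'eef_pos': array([439.16555453, 309.42025504, 150.72203239]), 'eef_rot': array([ 3.14143919e+00,  3.39758816e-07, -3.10114591e+00]), 'wrist_force': array([-0.99739326,  0.61625762, -0.02525661]), 'moment': array([0.03413044, 0.01804957, 0.01658919]), 'finger_force': 0.0, 'finger_gap': 0.48744309092318394}
top 0 0 0
side 45 [431.54400065 294.30360353 158.40035708] [450.45576754 304.07515389 189.11046283]
0 3 [-7.6 -9.4  7.7] [ 4.  -5.3  9.5]
10 15 [ -7.4 -14.3  10.9] [10.4 -9.5 19.9]
20 19 [ -7.2 -14.4  20.4] [11.1 -8.7 29.8]
30 8 [ -3.7 -15.1  31.3] [11.3 -8.9 38.4]
```

View pics/side1c.png

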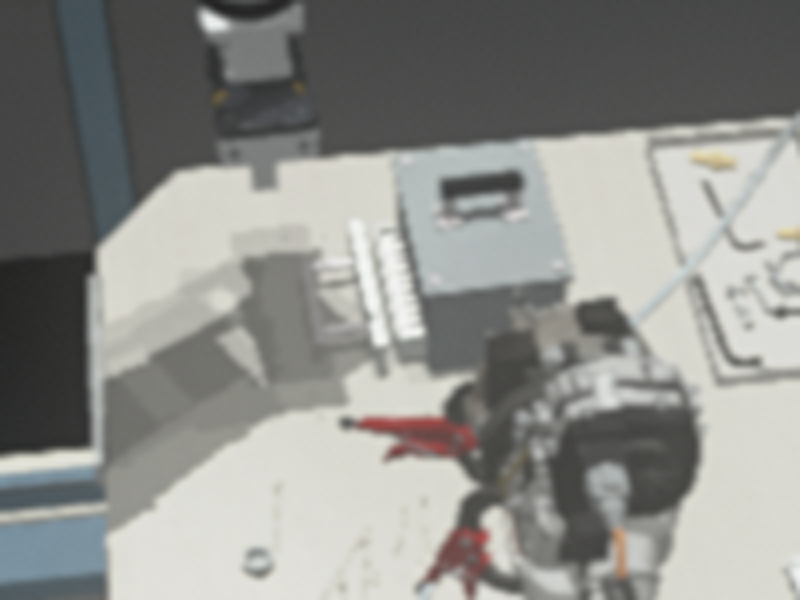

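The closed fingertips sit at about (265,180) in the crop, in front of the drawer bar. Fingertip depth agrees with the reported TCP to about 2 mm.

Call:
jog_arm(plan=[0,0,-0.01,0,0,0,0,0,-0.03,0,0,0,0,0,-0.05,0,0,0,0,0,-0.07,0,0,0,0,0,-0.09,0,0,0,0,0,-0.11,0,0,0,0,0,-0.125,0,0,0,0,0,-0.134,0,0,0,0,0,-0.138,0,0,0,0,0,-0.138,0,0,0,0,0,-0.138,0,0,0])

```text
clock: 2.8
eef_pos: [439.9, 309.2, 13.0]
eef_rot: [3.141, 0.001, -3.101]
wrist_force: [0.0, -0.3, -0.2]
finger_gap: 0.8
finger_force: 0.0
```

Call:
jog_arm(plan=[0.003,0,0,0,0,0,0.006,0,0,0,0,0,0.009,0,0,0,0,0,0.012,0,0,0,0,0,0.015,0,0,0,0,0,0.018,0,0,0,0,0,0.021,0.001,0,0,0,0,0.024,0.001,0,0,0,0,0.027,0.001,0,0,0,0,0.03,0.001,0,0,0,0,0.032,0.001,0,0,0,0,0.034,0.001,0,0,0,0,0.035,0.001,0,0,0,0,0.036,0.001,0,0,0,0,0.036,0.001,0,0,0,0])

```text
clock: 4.3
eef_pos: [475.8, 309.9, 12.5]
eef_rot: [-3.142, 0.0, -3.101]
wrist_force: [-0.4, 0.7, -0.3]
finger_gap: 0.6
finger_force: 0.2
```

Call:
jog_arm(plan=[0.001,0,0,0,0,0,0.002,0,0,0,0,0,0.003,0,0,0,0,0,0.004,0,0,0,0,0,0.005,0,0,0,0,0,0.006,0,0,0,0,0])

```text
clock: 4.9
eef_pos: [481.7, 309.9, 12.4]
eef_rot: [3.142, 0.0, -3.101]
wrist_force: [-1.9, 1.6, -0.5]
finger_gap: 0.5
finger_force: 0.8
```

Call:
jog_arm(plan=[0.001,0,0,0,0,0,0.002,0,0,0,0,0,0.003,0,0,0,0,0])

```text
clock: 5.2
eef_pos: [484.8, 309.9, 12.4]
eef_rot: [-3.142, -0.0, -3.101]
wrist_force: [-1.7, 0.7, 0.4]
finger_gap: 0.4
finger_force: 0.8
```

Call:
jog_arm(plan=[0.001,0,0,0,0,0,0.002,0,0,0,0,0,0.003,0,0,0,0,0])

```text
clock: 5.5
eef_pos: [487.0, 309.9, 12.3]
eef_rot: [-3.141, -0.002, -3.101]
wrist_force: [-11.5, 1.1, 5.8]
finger_gap: 0.5
finger_force: 5.9
```

Call:
jog_arm(plan=[0.001,0,0,0,0,0,0.002,0,0,0,0,0])

```text
clock: 5.7
eef_pos: [487.1, 309.9, 12.2]
eef_rot: [-3.14, -0.006, -3.101]
wrist_force: [-25.3, 1.8, 14.9]
finger_gap: 0.6
finger_force: 12.8
```

Contact with the stop is firm at TCP x=487, which puts the box centre at x≈606 and agrees with vision. I'll back off and rise.

Call:
jog_arm(plan=[0,0,0,0,0,0,0,0,0,0,0,0,-0.004,0,0,0,0,0,-0.015,0,0,0,0,0,-0.03,0,0,0,0,0,-0.04,0,0.01,0,0,0,-0.04,0,0.04,0,0,0,-0.04,0,0.07,0,0,0,-0.04,0,0.1,0,0,0,-0.04,0,0.13,0,0,0,-0.04,0,0.16,0,0,0,-0.04,0,0.18,0,0,0,-0.04,0,0.19,0,0,0,-0.04,0,0.19,0,0,0])

```text
clock: 7.1
eef_pos: [449.9, 310.0, 203.2]
eef_rot: [3.141, 0.002, -3.101]
wrist_force: [-0.5, 0.8, -0.6]
finger_gap: 0.6
finger_force: 0.0
```

```bash
python3 - <<'E'
from h import *
for n in ('top','side'):
    p,d,P=cloud(n); cv2.imwrite(f'pics/{n}2.png',p[...,::-1])
    m=(P[...,0]>440)&(P[...,0]<530)&(abs(P[...,1]-312)<60)&(P[...,2]>17)&(P[...,2]<30)
    print(n,m.sum(),np.percentile(P[m][:,0],[1,10,50,90]) if m.any() else 0)
E
```

```text
top 0 0
side 95 [497.68055887 499.56679216 505.99091929 522.88663261]
```

Call:
jog_arm(plan=[0.01,0,0,0,0,0,0.03,0.002,0,0,0,0,0.05,0.003,0,0,0,0,0.07,0.004,0,0,0,0,0.09,0.005,0,0,0,0,0.11,0.006,0,0,0,0,0.13,0.007,0,0,0,0,0.145,0.007,0,0,0,0,0.152,0.007,0,0,0,0,0.155,0.007,0,0,0,0,0.155,0.007,0,0,0,0,0.155,0.007,0,0,0,0], claw=0.07)

```text
clock: 8.4
eef_pos: [604.3, 317.0, 202.4]
eef_rot: [-3.142, -0.0, -3.101]
wrist_force: [-0.4, -0.1, -0.3]
finger_gap: 70.0
finger_force: 0.0
```

```bash
python3 - <<'E'
from h import *
print(manip.read_state()['eef_pos'])
p,d,P=cloud('side'); p=p[...,::-1]; cv2.imwrite('pics/side3.png',cv2.resize(p[60:210,180:340],None,fx=4,fy=4,interpolation=cv2.INTER_CUBIC))
E
```

```text
[604.30127059 316.99066857 202.42466511]
```

View pics/side3.png

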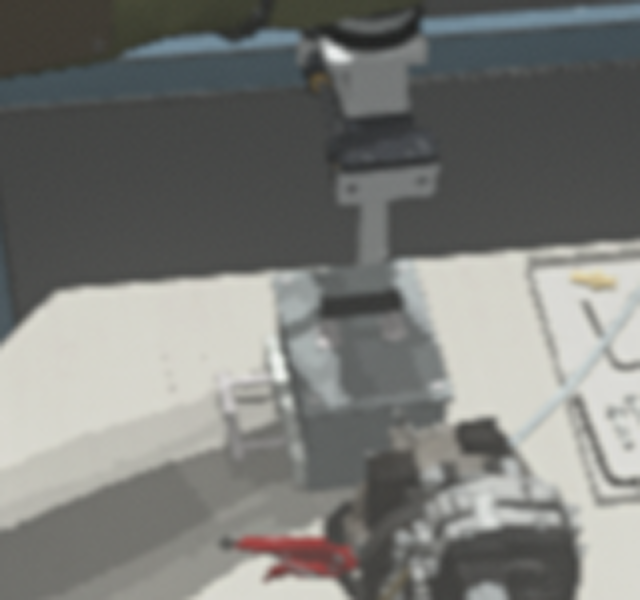

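The side view shows the drawer shut and the fingers centred over the black handle, at about (365,300) in the crop.

Call:
jog_arm(plan=[0.001,0,-0.008,0,0,0,0.001,0,-0.02,0,0,0,0.001,0,-0.035,0,0,0,0.001,0,-0.05,0,0,0,0.001,0,-0.065,0,0,0,0.001,0,-0.078,0,0,0,0.001,0,-0.087,0,0,0,0.001,0,-0.092,0,0,0,0.001,0,-0.093,0,0,0,0.001,0,-0.093,0,0,0])

```text
clock: 9.45
eef_pos: [605.9, 317.0, 109.8]
eef_rot: [3.141, 0.001, -3.101]
wrist_force: [-0.2, -0.4, 1.0]
finger_gap: 69.9
finger_force: 0.0
```

Call:
jog_arm(plan=[0,0,0,0,0,0,0,0,0,0,0,0,0,0,0,0,0,0,0,0,0,0,0,0,0,0,0,0,0,0,0,0,0,0,0,0,0,0,0,0,0,0,0,0,0,0,0,0], claw=0.022, force=5)

```text
clock: 10.25
eef_pos: [605.7, 316.9, 109.4]
eef_rot: [3.142, -0.0, -3.101]
wrist_force: [0.4, -0.0, -0.2]
finger_gap: 22.2
finger_force: 0.0
```

Call:
jog_arm(plan=[0,0,0,0,0,0,0,0,0,0,0,0,0,0,0,0,0,0,0,0,0,0,0,0,0,0,0,0,0,0], claw=0, force=5)

```text
clock: 10.75
eef_pos: [605.7, 316.8, 109.4]
eef_rot: [-3.141, -0.0, -3.101]
wrist_force: [0.1, -0.7, -0.1]
finger_gap: 13.8
finger_force: 5.0
```

Call:
jog_arm(plan=[0,0,0,0,0,0,0,0,0,0,0,0,0,0,0,0,0,0,0,0,0,0,0,0], force=45)

```text
clock: 11.15
eef_pos: [605.7, 316.9, 109.4]
eef_rot: [-3.142, -0.0, -3.101]
wrist_force: [1.2, -0.7, -0.1]
finger_gap: 13.5
finger_force: 45.0
```

Call:
jog_arm(plan=[0,0,0.0005,0,0,0,0,0,0.001,0,0,0,0,0,0.0015,0,0,0,0,0,0.002,0,0,0,0,0,0.0025,0,0,0,0,0,0.003,0,0,0])

```text
clock: 11.75
eef_pos: [604.9, 316.6, 110.6]
eef_rot: [-3.14, -0.003, -3.101]
wrist_force: [1.4, 0.8, -21.7]
finger_gap: 13.7
finger_force: 45.0
```

Call:
jog_arm(plan=[0,0,0.0005,0,0,0,0,0,0.001,0,0,0,0,0,0.0015,0,0,0,0,0,0.002,0,0,0])

```text
clock: 12.15
eef_pos: [606.3, 317.2, 116.4]
eef_rot: [3.141, 0.002, -3.101]
wrist_force: [-1.8, -2.2, -1.0]
finger_gap: 13.7
finger_force: 45.0
```

The seal has let go. I'll raise to about 15 mm above the seat and settle.

Call:
jog_arm(plan=[0,0,0,0,0,0,0,0,0.001,0,0,0,0,0,0.003,0,0,0,0,0,0.005,0,0,0,0,0,0.007,0,0,0,0,0,0.009,0,0,0,0,0,0.01,0,0,0,0,0,0.01,0,0,0,0,0,0.01,0,0,0,0,0,0.01,0,0,0,0,0,0.01,0,0,0,0,0,0.01,0,0,0])

```text
clock: 13.35
eef_pos: [605.6, 316.9, 124.3]
eef_rot: [-3.142, -0.0, -3.101]
wrist_force: [0.8, 0.2, -3.1]
finger_gap: 13.1
finger_force: 45.0
```

```bash
python3 - <<'E'
from h import *
s=manip.read_state(); print(s['eef_pos'],s['eef_rot'],s['wrist_force'],s['moment'],np.abs(s['qd']).max())
p,d,P=cloud('side'); cv2.imwrite('pics/side4.png',cv2.resize(p[60:210,180:340,::-1],None,fx=4,fy=4,interpolation=cv2.INTER_CUBIC))
m=(abs(P[...,0]-606)<50)&(P[...,1]>242)&(P[...,1]<300)&(P[...,2]>90)&(P[...,2]<125)
X=P[m]; A=np.c_[X[:,:2]-[606,317],np.ones(len(X))]
w=np.ones(len(X),bool)
for _ in range(4):
    c=np.linalg.lstsq(A[w],X[w,2],rcond=None)[0]; r=X[:,2]-A@c; w=abs(r)<4
print('lid plane',c,w.sum())
E
```

```text
[605.63154357 316.90779497 124.34302198] [-3.14153921e+00 -1.69405180e-04 -3.10134632e+00] [ 0.83901322  0.15055443 -3.10850407] [-0.00400952  0.04508658  0.00621575] 0.0022974003234697707
lid plane [ 3.86760202e-04 -5.19755139e-03  1.12440776e+02] 409
```

View pics/side4.png

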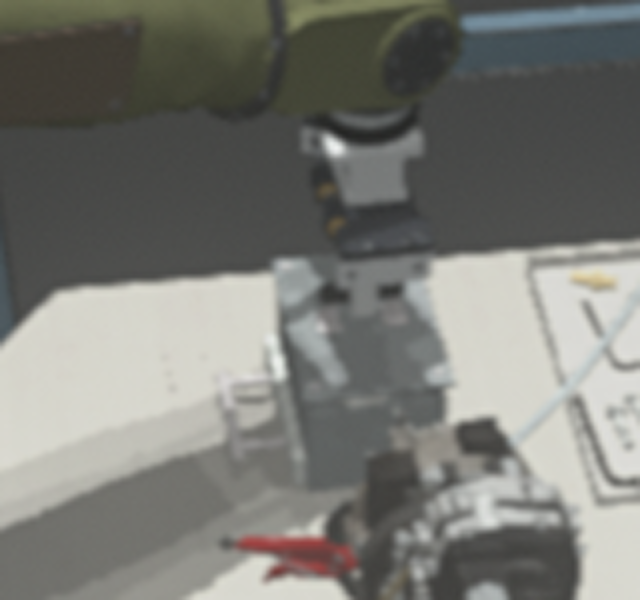

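The lid is held level (plane tilt about 0.005) with its top at z = 112.4 mm, which is 15 mm above its seat. The drawer is shut, and the wrist carries only the lid's weight.

```bash
python3 -c "
from cell import manip
print(manip.sign_off())"
```

```text
the job is handed in; nothing more can be done
None
```

I pushed the drawer home, freed the lid from its seal, and handed the job in at about 13 s with the lid held level and still about 15 mm above its seat; sign-off gave no verdict.

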